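Clamp a power module in the test fixture to the click

TASK

Take the black power module with the silver fins out of the parts bin and set it down gently, fins up, in the middle of the open clamp fixture's bed, its long side along the jaws. Let go of it, then turn the red torque knob clockwise, regrasping as needed, until it clicks home (the green pin stands fully up) and the module is clamped. Leave the other modules and loose things where they are.

Things in the scene. Friction and masses are not known exactly. Their poses are not given: they have to be found in the camera images.
- fixture: Clamp fixture: aluminium plate 110 (x) x 190 (y) x 12 mm, fixed; origin at its underside's centre. On it, in its frame: steel fixed jaw (62 long in x, 16 thick, top at z 32), inner face at y +70; moving jaw's face at about y +28 when open; between them the flat bed (z 12, about 40 wide in y, open at both ends in x). Clamped, the module's centre is at y +54. Knob axis at x 0, y -55. All mm.
- jaw: Moving steel jaw, 62 x 16 x 20 mm (top 32 mm above the bench), driven towards the fixed jaw (fixture +y) by the knob through a spring, about 5 mm per radian; origin 15 mm behind its gripping face, on the plate's top. Not touched by hand.
- torque_knob: Red bar knob on a black disc: bar 48 long (x) x 16 wide (y), 8 to 40 mm above its origin, which lies on the axis 28 mm above the bench. White line on one arm (-x). Clockwise from above closes. It clicks home 1.7 to 2.8 rad from its start (it varies); stays where left at first, meets a hump of about 0.25 N m near the end, snaps over it, stops 0.4 rad past the crest. Collar below: 74 wide, 28 high.
- knob_grip (a point): Point on the knob's axis at the height to grip the bar, 57 mm above the bench (11 mm below the bar's top); axes as the knob's.
- click_pin (a joint): Rise of the green click pin in m: 0 until shortly before the click, about 0.001 at the crest of the detent, 0.006 when the knob has clicked home.
- click_pin_top (a point): Top of the green click pin, a 10 mm thick pin on an ear of the knob's dark collar, 46 mm from the knob's axis on the fixture's +x side; 22 mm above the bench when down, 28 mm once clicked.
- parts_bin: Yellow shallow parts bin, fixed, 112 (x) x 200 (y) x 20 mm high, walls and floor 4 mm; two dividers make three compartments side by side along its y, each about 104 x 61 mm, one module in each, in any order. Origin at the centre of its underside.
- module: The power module to clamp: black case with six silver cooling fins along its length on top, 44 (x) x 32 (y) x 26 mm high, about 80 g; origin at the centre of its underside, fins up. Lies in one compartment of the bin (floor 4 mm above the bench), long side roughly along the bin's x.
- blue_module: All-blue module of the same 44 x 32 x 26 mm, in another compartment; leave it.
- white_module: All-white module of the same 44 x 32 x 26 mm, in another compartment; leave it.
- screwdriver: Orange-handled screwdriver, 170 mm long, lying on the bench; leave it.
- red_marker: Red marker pen with black cap, 110 mm long, 12 mm thick, lying on the bench; leave it.
- lens_cap: Black round cap, 48 mm across, 12 mm high; leave it.
- spool: Grey spool of wire standing upright, 60 mm across, 45 mm high; leave it.
- cooling_fan: Black cooling fan lying flat, 60 x 60 x 25 mm; leave it.
Things that resemble listed ones, but are neither listed nor needed, are in the scene too. Of the things like the fixture, leave any that is yellow; of the rest the larger one is meant. Of the things that look like the parts_bin, the larger one is meant.

How it is judged:
On the way, in this order (a step that is already met when the one before it is completed fails the run):
1. the finned module stands released in the open bed, long side along the jaws, before the knob is closed (x of module in the frame of fixture between -0.014 and 0.014 m and y of module in the frame of fixture between 0.03 and 0.068 m and z of module in the frame of fixture between 0.009 and 0.017 m and angle between module's own z axis and vertical below 0.12 rad and angle between the x axis of module and the x axis of fixture, either way round below 0.3 rad and value of joint click_pin below 0.0015 m and contact force between the fingers and module below 0.1 N and linear speed of module below 0.02 m/s), for 0.2 s.
2. the knob has clicked past its detent (value of joint click_pin above 0.004 m), for 0.2 s.
At the end, for the whole second after the job is handed in: Green pin risen over 4 mm of 6; moving jaw presses the finned module with over 4 N; module at rest, flat on the bed (underside 9 to 17 mm up, tilt under 0.12 rad), long side along the jaws (within 0.3 rad), within 14 mm of the middle of their length, origin at fixture y 30 to 68 mm (x of module in the frame of fixture between -0.014 and 0.014 m and y of module in the frame of fixture between 0.03 and 0.068 m and z of module in the frame of fixture between 0.009 and 0.017 m and angle between module's own z axis and vertical below 0.12 rad and angle between the x axis of module and the x axis of fixture, either way round below 0.3 rad and value of joint click_pin above 0.004 m and contact force between jaw and module above 4 N and linear speed of module below 0.02 m/s); the robot touches nothing.
It fails at once if the module was dropped or slammed (faster than 0.5 m/s) on the fixture (contact force between module and fixture above 0.5 N and linear speed of module above 0.5 m/s).
It fails at once if another module moved more than 30 mm (distance of any of blue_module, white_module from where it was at the start of the episode above 0.03 m).
It fails at once if a loose thing on the bench moved more than 30 mm (distance of any of screwdriver, red_marker, lens_cap, spool, cooling_fan from where it was at the start of the episode above 0.03 m).
It also fails if it takes over 67 s, if anything falls off the work surface, if the arm or the gripper's body presses on something with over 40 N, if the wrist force passes 120 N, or if a joint passes its speed limit or range.

ROBOT

A 7-joint arm with a two-finger parallel gripper is mounted at the origin on the work surface. World frame = base frame: x ahead of the robot, y to its left, z up, the work surface at z = 0. Lengths are in m, angles in rad, forces in N, time in s.
With the tool pointing down it reaches from about 0.4 to 0.875 m from the base axis. Payload 19.3 kg.
Tool frame: the origin (TCP) lies on the centre line of the jaws, within the pads' length; the fingertips stand 14 mm ahead of it and the grasp point (between the pads) lies 5 mm behind it; z points along the fingers, y is the line along which they close (so a half turn about z gives the same grasp; the last joint's range is limited). The gripper opens to 85 mm and grips with 20 to 120 N. Pads are 22 mm wide; open, the fingers measure 114 mm over their backs; the gripper's body (76 mm by 85 mm) begins 54 mm behind the grasp point. The pads swing forward as they close: fully open they stand 13 mm farther back than shut.
Start: joints at [-1.318, 0.521, -0.036, 1.599, 0.021, 1.021, -0.113], TCP at [0.198, 0.593, 0.245] pointing down, gripper open.
Joint ranges: [-2.91, 2.91], [-0.3, 2.13], [-1.5, 1.42], [0.17, 2.43], [-1.26, 4.41], [0.16, 1.93], [-2.52, 2.52]. Speed limits (rad/s): [1.89, 1.89, 2.39, 2.39, 3.01, 3.01, 3.01].

INTERFACE

Orientations are given as [roll, pitch, yaw] about the fixed x, y, z axes, in that order (R = Rz(yaw) Ry(pitch) Rx(roll)).
In Python, from workcell import bot, grab_frame, regions_of gives the robot as it stands. The module is installed in compiled form; this text tells all that it offers.
- The arm moves only by the tool play_rows, never from a script. Its argument "plan" is a list of rows, each a list of 3 entries, a list of its own where there are three numbers: the shift along the tool's x, y, z in units of 2.5 cm (1.0 is 2.5 cm), then the turn, a rotation vector about the tool's x, y, z in units of 0.15 rad (1.0 is 0.15 rad), then the closure, from -1 (fully open) to 1 (shut). In form: [[[tx, ty, tz], [rx, ry, rz], jaw], ...]. A call has 1 to 20 rows; each row shifts and turns the commanded pose from where the row before left it, along the tool's axes as they then stand; what a row does not reach is not made up. A row lasts 1/8 s, in which the tool goes at most 62.5 mm and 10.7 degrees, less where a joint would pass 70% of its speed; a pose out of reach is approached as far as the arm can. A call with a number of a shift or a turn outside -1 to 1 is refused whole. A call with a gripper value outside its range is refused whole. The fingers move at their own pace and stop on an object; "newtons" is the grip in N (left out, the last holds). Time passes only in rows, so rows that do not move let the fingers close. It gives the time, the measured TCP pose, the force, the opening and the grip force at its end, in the units of the state.
- bot.observe(): the state, without advancing time (a new reading comes with each control period).
- grab_frame(name): name is "side" or "top" or "wrist"; returns a dict with "pixels" (420x560x3 uint8, red, green, blue), "depth" (420x560 float32, m along the optical axis (not along the pixel's ray), 0 where there is no reading), "camera_matrix" (3x3 intrinsics, pixels), "R" (3x3) and "t" (3): a world point X has camera coordinates R X + t. Camera axes: x right, y down, z forward; pixel columns grow to the right and rows downward; lengths in m; the calibration is good to about 2 mm. The wrist camera is an equidistant fisheye: a pixel r from the principal point sees the ray r / f radians off the axis. A picture is of the moment at which its call begins.
- bot.job_done(): hands the job in; it is judged then, once.
Trained networks look in the newest picture that a camera, given by its name, has taken for a name from the list of things; names that differ only in an ending like _2 or _b are one class to them, and where a whole thing is asked for, a point or a joint stands for the part that bears it (a point fixed in the world has none). Each returns a list of dicts, best first, with "p" (0 to 1); they miss things now and then, are a little off and sometimes report something else, mostly with a low value. They report only what shows in the picture. A call takes as long as a camera call. They do not tell look-alikes from the thing itself.
- regions_of(thing, camera): "mask" (420x560 bool, what is visible of it) and "box" ([left, top, right, bottom] in pixels, round what is visible of it).
The state is a dict: "clock": time; "qpos": joint angles; "qd": joint speeds; "joint_efforts": joint torques, N m; "position": TCP position; "tool_rot": TCP orientation; "force": force on the tool from outside, world axes, zero at the start; "moment": the same for the moment, N m; "grip_width": finger opening in m; "finger_force": force on a finger pad.
Only numpy, scipy, OpenCV 4.12 (cv2) and the standard library are available. Lean on these libraries where they do the work, as an engineer would, in place of code of your own. Each camera call takes 0.05 s, during which the arm holds its last target. There are 200 camera calls.

## Working session

There is one attempt and no reset: what is moved stays moved. The work goes in short steps, Python scripts to look and compute and a tool call to move; the robot and the scene stay as the last step left them, time stands still between calls to the robot, and variables do not carry over. Pictures are saved under pics/ and viewed, at most 10 in all, crops included, and the job is handed in when it is done.

Besides the shell and the picture viewer there is one more tool, called as name(argument=value, ...) on one line, values as JSON. play_rows: Moves the arm, as the interface text tells. Its arguments: {"type":"object","properties":{"plan":{"type":"array"},"newtons":{"type":"number"}},"required":["plan"]}

```bash
mkdir -p pics; cat > h.py <<'E'
import numpy as np, cv2
from workcell import bot, grab_frame, regions_of
def cloud(f):
    d=f["depth"];K=f["camera_matrix"];v,u=np.indices(d.shape)
    c=np.stack([(u-K[0,2])/K[0,0]*d,(v-K[1,2])/K[1,1]*d,d],-1)
    P=(c-f["t"])@f["R"]; P[d==0]=np.nan
    return P
def save(n,im): cv2.imwrite("pics/"+n,cv2.cvtColor(np.ascontiguousarray(im),cv2.COLOR_RGB2BGR))
E
python3 - <<'E'
from h import *
print(bot.observe())
ft=grab_frame("top"); P=cloud(ft); save("top.png",ft["pixels"])
np.savez("top.npz",P=P,px=ft["pixels"])
print(ft["camera_matrix"],ft["R"],ft["t"])
for n in ["fixture","jaw","torque_knob","click_pin_top","parts_bin","module","blue_module","white_module","screwdriver","red_marker","lens_cap","spool","cooling_fan"]:
    for r in regions_of(n,"top")[:4]:
        m=r["mask"]; q=P[m]; q=q[~np.isnan(q[:,0])]
        print(n,round(r["p"],2),np.round(r["box"]),m.sum(),np.median(q,0).round(3) if len(q) else None, np.percentile(q[:,2],95).round(3) if len(q) else None)
fs=grab_frame("side"); save("side.png",fs["pixels"])
E
```

```text
{'clock': 0.0, 'qpos': array([-1.31819789,  0.52201154, -0.03633195,  1.60002173,  0.02117387,
        1.02109066, -0.11280489]), 'qd': array([-5.07603830e-04,  1.00338793e-03, -2.58487164e-05,  2.89970027e-04,
       -2.47958389e-03, -9.59691494e-04,  6.94712828e-04]), 'joint_efforts': array([ 6.08799946e-04, -9.27097034e+01,  1.98023580e+00, -3.69919503e+01,
        1.78528775e-02,  8.21766676e-03, -4.49898678e-07]), 'position': array([0.19818448, 0.59239823, 0.24472229]), 'tool_rot': array([-3.14044666e+00,  5.77973227e-05,  2.81876991e+00]), 'force': array([0.59015267, 0.49051855, 0.46064442]), 'moment': array([ 0.04632317,  0.03324864, -0.01969649]), 'finger_force': 0.0, 'grip_width': 0.08519195458508236}
[[523.06194748   0.         280.98352343]
 [  0.         523.06194748 208.19086084]
 [  0.           0.           1.        ]] [[-0.01018908 -0.99981573  0.01626936]
 [-0.99786062  0.0091157  -0.06473856]
 [ 0.06457833 -0.01689418 -0.99776963]] [0.00244441 0.49566365 1.39479611]
fixture 0.85 [356. 277. 433. 325.] 2905 [ 0.243 -0.304  0.014] 0.049
fixture 0.71 [281. 165. 350. 21
[... 576 characters left out ...]
04] 0.02
module 0.61 [206. 186. 222. 203.] 208 [0.535 0.183 0.025] 0.033
blue_module 0.73 [179. 184. 195. 201.] 220 [0.541 0.251 0.028] 0.034
white_module 0.82 [157. 187. 170. 208.] 224 [0.528 0.307 0.028] 0.034
white_module 0.47 [333. 182. 345. 199.] 243 [ 0.544 -0.151  0.045] 0.071
screwdriver 0.53 [232.  93. 237. 144.] 287 [0.767 0.122 0.021] 0.028
screwdriver 0.28 [399. 212. 418. 251.] 206 [ 0.439 -0.347  0.01 ] 0.015
red_marker 0.63 [401. 215. 415. 250.] 170 [ 0.439 -0.346  0.011] 0.016
lens_cap 0.71 [294. 114. 309. 129.] 244 [ 0.737 -0.06   0.011] 0.016
spool 0.73 [418. 150. 445. 174.] 517 [ 0.619 -0.408  0.044] 0.049
cooling_fan 0.63 [ 97. 180. 127. 206.] 516 [0.54  0.451 0.024] 0.029
```

```bash
python3 - <<'E'
import numpy as np,cv2
im=cv2.imread("pics/top.png")
a=cv2.resize(im[80:340,80:460],None,fx=2.1,fy=2.1,interpolation=cv2.INTER_CUBIC)
cv2.imwrite("pics/topc.png",a)
b=cv2.resize(im[150:220,140:360],None,fx=3.6,fy=3.6,interpolation=cv2.INTER_CUBIC);cv2.imwrite("pics/crop.png",b)
E
```

```text
(no output)
```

View pics/topc.png

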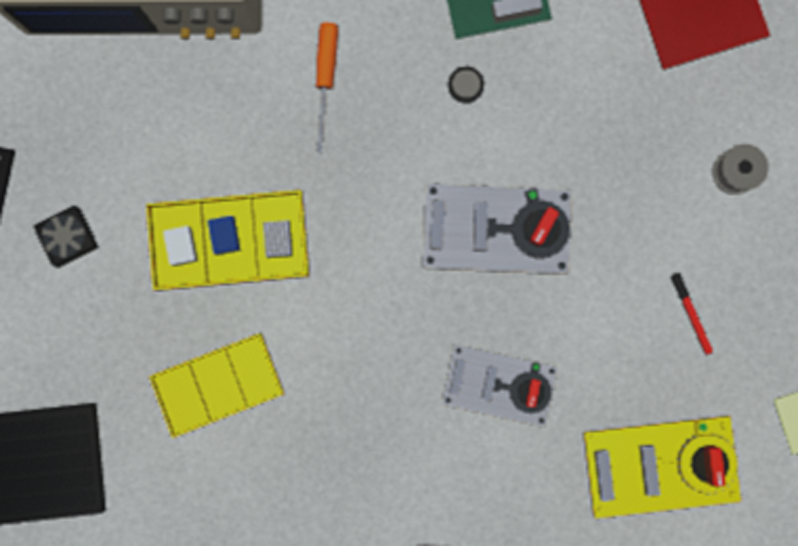

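View pics/crop.png

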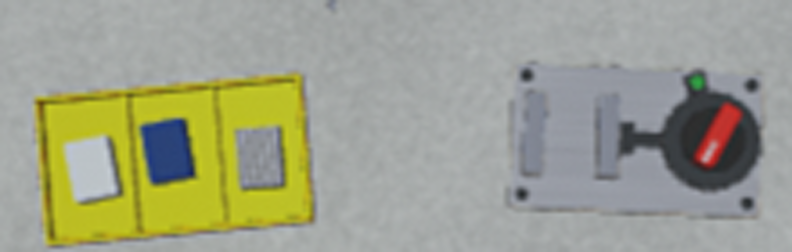

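The top crop shows these candidates:
- **Module:** the finned module is at px (212,194). The look-alikes are white (163,197) and blue (187,192).
- **Bin:** the larger one is at (187,196). The smaller one at (182,262) is not meant.
- **Fixture:** the large grey one is at (315,188). The small grey one (317,263) and the yellow one (394,301) are not meant.

I choose the finned module and the large grey fixture. The knob's white end points to the lower left.

```bash
python3 - <<'E'
from h import *
d=np.load("top.npz");P,px=d["P"],d["px"].astype(int)
def rect(m,n):
    q=P[m]; q=q[~np.isnan(q[:,0])]
    c,s,a=cv2.minAreaRect((q[:,:2]*1000).astype(np.float32)); print(n,len(q),np.round(c,1),np.round(s,1),round(a,1),"med",q.mean(0).round(4))
v,u=np.indices(P.shape[:2]); Z=P[...,2]
box=lambda a,b,c,e:(u>=a)&(u<c)&(v>=b)&(v<e)
m=box(204,183,224,206)&(Z>.024)&(Z<.04); rect(m,"module")
f=box(275,160,356,216)
rect(f&(Z>.007)&(Z<.02),"plate")
rect(f&(Z>.027)&(Z<.04)&(u<302),"fixedjaw")
rect(f&(Z>.027)&(Z<.04)&(u>302)&(u<315),"movjaw")
red=(px[...,0]>130)&(px[...,1]<90)
rect(f&(Z>.06),"bar"); rect(f&red,"red")
w=f&(Z>.06)&(px.min(-1)>120); print("white",P[w].mean(0) if w.any() else None)
g=f&(px[...,1]>px[...,0]+40)&(px[...,1]>px[...,2]+40); print("pin",np.nanmean(P[g],0))
E
```

```text
module 124 [536.6 184.7] [43.8 31.7] 6.5 med [0.5366 0.1853 0.0287]
plate 1751 [552.1 -97.6] [216.3 150.4] 89.5 med [ 0.547  -0.0872  0.012 ]
fixedjaw 131 [551.4 -20.1] [15.9 59.7] 86.8 med [ 0.5517 -0.02    0.0312]
movjaw 133 [549.4 -75.6] [16.  62.8] 85.7 med [ 0.5487 -0.0752  0.0322]
bar 112 [ 545.7 -152.8] [16.1 47.8] 60.2 med [ 0.5452 -0.1524  0.0672]
red 86 [ 549.3 -155.3] [14.7 53.7] 61.1 med [ 0.5482 -0.1548  0.0668]
white [ 0.53305959 -0.14630983  0.06732452]
pin [ 0.59076346 -0.14479943  0.02191613]
```

play_rows(plan=[[[0, 0, 0], [0, 0, 0.945], -0.4], [[0, 0, 0], [0, 0, 0.945], -0.4], [[0, 0, 0], [0, 0, 0.945], -0.4], [[0, 0, 0], [0, 0, 0.945], -0.4], [[0, 0, 0], [0, 0, 0.945], -0.4], [[0, 0, 0], [0, 0, 0.945], -0.4], [[0, 0, 0], [0, 0, 0.945], -0.4], [[0, 0, 0], [0, 0, 0.945], -0.4], [[0, 0, 0], [0, 0, 0], -0.4]], newtons=40)

```text
clock: 1.88
position: [0.1981, 0.5928, 0.2453]
tool_rot: [3.141, 0.0, 1.686]
force: [-0.6, 1.3, -0.3]
grip_width: 0.0599
finger_force: 0.0
```

play_rows(plan=[[[-0.985, 0.645, 0], [0, 0, 0], -0.4], [[-0.985, 0.645, 0], [0, 0, 0], -0.4], [[-0.985, 0.645, 0], [0, 0, 0], -0.4], [[-0.985, 0.645, 0], [0, 0, 0], -0.4], [[-0.985, 0.645, 0], [0, 0, 0], -0.4], [[-0.985, 0.645, 0], [0, 0, 0], -0.4], [[-0.985, 0.645, 0], [0, 0, 0], -0.4], [[-0.985, 0.645, 0], [0, 0, 0], -0.4], [[-0.985, 0.645, 0], [0, 0, 0], -0.4], [[-0.985, 0.645, 0], [0, 0, 0], -0.4], [[-0.985, 0.645, 0], [0, 0, 0], -0.4], [[-0.985, 0.645, 0], [0, 0, 0], -0.4], [[-0.985, 0.645, 0], [0, 0, 0], -0.4], [[-0.985, 0.645, 0], [0, 0, 0], -0.4], [[-0.985, 0.645, 0], [0, 0, 0], -0.4], [[-0.985, 0.645, 0], [0, 0, 0], -0.4], [[-0.985, 0.645, 0], [0, 0, 0], -0.4], [[-0.985, 0.645, 0], [0, 0, 0], -0.4], [[0, 0, 0], [0, 0, 0], -0.4], [[0, 0, 0], [0, 0, 0], -0.4]])

```text
clock: 4.38
position: [0.5367, 0.1858, 0.2452]
tool_rot: [-3.141, -0.0, 1.687]
force: [-0.7, -0.1, 0.1]
grip_width: 0.0593
finger_force: 0.0
```

```bash
cat >> h.py <<'E'
def wcloud(f):
    d=f["depth"];K=f["camera_matrix"];v,u=np.indices(d.shape)
    x=(u-K[0,2])/K[0,0];y=(v-K[1,2])/K[1,1];r=np.hypot(x,y)+1e-9
    k=np.tan(np.minimum(r,1.5))/r
    c=np.stack([x*k*d,y*k*d,d],-1)
    P=(c-f["t"])@f["R"]; P[(d==0)|(r>1.4)]=np.nan
    return P
E
python3 - <<'E'
from h import *
f=grab_frame("wrist");P=wcloud(f);save("w1.png",f["pixels"])
Z=P[...,2]
for r in regions_of("module","wrist")[:3]:
    m=r["mask"]; q=P[m&(Z>.024)&(Z<.04)]
    print(r["p"],r["box"],len(q))
    if len(q)>50:
        c,s,a=cv2.minAreaRect((q[:,:2]*1000).astype(np.float32)); print(c,s,a,np.median(q,0))
E
```

```text
0.68 [258.3, 168.1, 299.6, 201.1] 815
(538.0255737304688, 185.56015014648438) (43.80534362792969, 32.48904037475586) 4.316211223602295 [0.5376486  0.18503049 0.02974312]
```

View pics/w1.png

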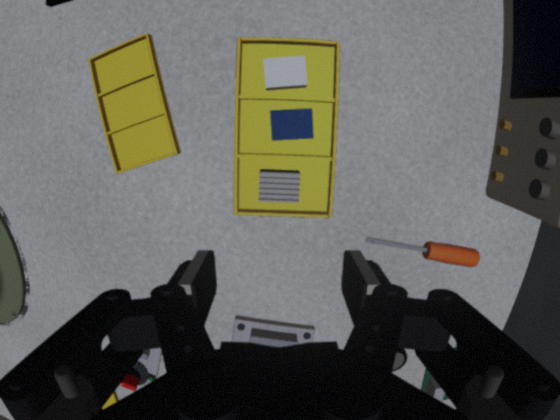

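The wrist view shows the finned module at (279,186) in the large bin's near compartment, and the measured pose agrees with the top view. Next I descend with the jaws opened less, to clear the bin walls.

play_rows(plan=[[[0, 0.04, 1], [0, 0, 0.2], -0.27], [[0, 0, 1], [0, 0, 0], -0.27], [[0, 0, 1], [0, 0, 0], -0.27], [[0, 0, 1], [0, 0, 0], -0.27], [[0, 0, 1], [0, 0, 0], -0.27], [[0, 0, 1], [0, 0, 0], -0.27], [[0, 0, 1], [0, 0, 0], -0.27], [[0, 0, 0.6], [0, 0, 0], -0.27], [[0, 0, 0.5], [0, 0, 0], -0.27], [[0, 0, 0.5], [0, 0, 0], -0.27], [[0, 0, 0.35], [0, 0, 0], -0.27], [[0, 0, 0], [0, 0, 0], -0.27]])

```text
clock: 5.98
position: [0.5378, 0.1853, 0.0211]
tool_rot: [-3.141, 0.0, 1.655]
force: [-0.2, 0.6, 0.8]
grip_width: 0.0543
finger_force: 0.0
```

play_rows(plan=[[[0, 0, 0], [0, 0, 0], 0.3], [[0, 0, 0], [0, 0, 0], 0.3], [[0, 0, 0], [0, 0, 0], 0.3], [[0, 0, 0], [0, 0, 0], 0.3], [[0, 0, 0], [0, 0, 0], 0.3]])

```text
clock: 6.6
position: [0.5383, 0.1855, 0.0219]
tool_rot: [3.141, -0.0, 1.655]
force: [-0.5, -0.5, 7.0]
grip_width: 0.0434
finger_force: 41.5
```

play_rows(plan=[[[0, 0, -0.5], [0, 0, 0], 0.3], [[0, 0, -1], [0, 0, 0], 0.3], [[0, 0, -1], [0, 0, 0.43], 0.3], [[0, 0, -1], [0, 0, 0.43], 0.3], [[-0.93, 0.09, 0], [0, 0, 0], 0.3], [[-0.93, 0.09, 0], [0, 0, 0], 0.3], [[-0.93, 0.09, 0], [0, 0, 0], 0.3], [[-0.93, 0.09, 0], [0, 0, 0], 0.3], [[-0.93, 0.09, 0], [0, 0, 0], 0.3], [[-0.93, 0.09, 0], [0, 0, 0], 0.3], [[-0.93, 0.09, 0], [0, 0, 0], 0.3], [[-0.93, 0.09, 0], [0, 0, 0], 0.3], [[-0.93, 0.09, 0], [0, 0, 0], 0.3], [[-0.93, 0.09, 0], [0, 0, 0], 0.3], [[0, 0, 0], [0, 0, 0], 0.3], [[0, 0, 0], [0, 0, 0], 0.3]])

```text
clock: 8.6
position: [0.5501, -0.0473, 0.1094]
tool_rot: [3.141, -0.0, 1.526]
force: [-0.3, 0.9, -0.9]
grip_width: 0.043
finger_force: 41.1
```

```bash
python3 - <<'E'
from h import *
print(bot.observe()["finger_force"])
f=grab_frame("wrist");P=wcloud(f);save("w2.png",f["pixels"])
f=grab_frame("side");P=cloud(f);save("s2.png",cv2.resize(f["pixels"],None,fx=1.4,fy=1.4))
E
```

```text
41.121511459350586
```

View pics/w2.png

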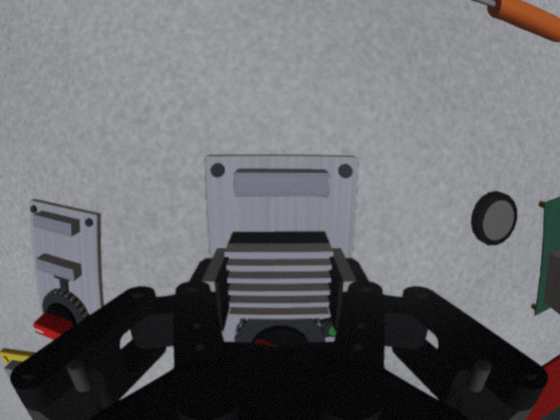

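The wrist view shows the module held level with fins up at (280,285), in line with the jaw at (282,182) and the plate. Now I lower it.

play_rows(plan=[[[0, 0, 0.6], [0, 0, 0], 0.3], [[0, 0, 0.8], [0, 0, 0], 0.3], [[0, 0, 0.7], [0, 0, 0], 0.3], [[0, 0, 0.5], [0, 0, 0], 0.3], [[0, 0, 0.3], [0, 0, 0], 0.3], [[0, 0, 0.15], [0, 0, 0], 0.3], [[0, 0, 0.1], [0, 0, 0], 0.3], [[0, 0, 0], [0, 0, 0], 0.3]])

```text
clock: 9.7
position: [0.5502, -0.0478, 0.0305]
tool_rot: [3.141, -0.0, 1.526]
force: [0.7, 0.0, -1.0]
grip_width: 0.0433
finger_force: 41.1
```

play_rows(plan=[[[0, 0, 0.03], [0, 0, 0], 0.3], [[0, 0, 0.03], [0, 0, 0], 0.3], [[0, 0, 0.02], [0, 0, 0], 0.3], [[0, 0, 0], [0, 0, 0], 0.3]])

```text
clock: 10.2
position: [0.5503, -0.0478, 0.0298]
tool_rot: [3.141, -0.001, 1.526]
force: [-8.8, 1.5, 31.8]
grip_width: 0.0432
finger_force: 45.0
```

play_rows(plan=[[[0, 0, -0.04], [0, 0, 0], 0.3], [[0, 0, 0], [0, 0, 0], -0.05], [[0, 0, 0], [0, 0, 0], -0.15], [[0, 0, 0], [0, 0, 0], -0.3], [[0, 0, 0], [0, 0, 0], -0.3], [[0, 0, 0], [0, 0, 0], -0.3], [[0, 0, -0.3], [0, 0, 0], -0.3], [[0, 0, -0.7], [0, 0, 0], -0.3], [[0, 0, -1], [0, 0, 0], -0.3], [[0, 0, -1], [0, 0, 0], -0.3], [[0, 0, -1], [0, 0, 0], -0.3], [[0, 0, 0], [0, 0, 0], -0.3], [[0, 0, 0], [0, 0, 0], -0.3]])

```text
clock: 11.82
position: [0.55, -0.0477, 0.1296]
tool_rot: [3.141, -0.0, 1.526]
force: [0.8, -0.8, -0.4]
grip_width: 0.0555
finger_force: 0.0
```

```bash
python3 - <<'E'
from h import *
f=grab_frame("wrist");P=wcloud(f);save("w3.png",f["pixels"]);Z=P[...,2]
np.savez("w3.npz",P=P,px=f["pixels"])
def rect(q,n):
    if len(q)>20:
        c,s,a=cv2.minAreaRect((q[:,:2]*1000).astype(np.float32)); print(n,len(q),np.round(c,1),np.round(s,1),round(a,1),np.median(q,0).round(4))
for n,lo,hi in [("module",.033,.045),("jaw",.027,.036),("torque_knob",.06,.075)]:
    for r in regions_of(n,"wrist")[:3]:
        print(n,r["p"],r["box"]); rect(P[r["mask"]&(Z>lo)&(Z<hi)],n)
E
```

```text
module 0.65 [248.7, 191.9, 308.7, 241.3]
module 1855 [551.2 -47.3] [33.  43.9] 88.4 [ 0.5512 -0.049   0.0378]
module 0.58 [436.3, 0.0, 552.3, 44.6]
jaw 0.77 [237.9, 236.5, 320.4, 261.3]
jaw 1621 [551.6 -74.1] [16.7 61.1] 87.4 [ 0.5524 -0.0736  0.0326]
jaw 0.55 [48.0, 245.7, 92.2, 269.3]
torque_knob 0.98 [47.3, 294.2, 87.2, 326.2]
torque_knob 0.94 [250.2, 312.3, 308.0, 346.3]
torque_knob 60 [ 537.1 -136.9] [ 4.9 16.8] 79.8 [ 0.5347 -0.136   0.0613]
```

View pics/w3.png

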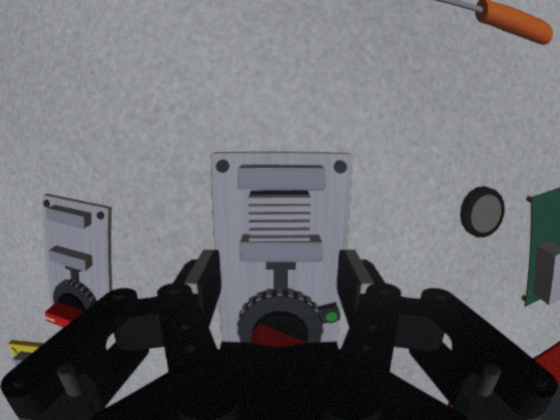

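The module now stands in the bed at wrist px (280,217), fins up, between both jaws, with x about centred. The knob is at (280,335), so I go there next.

play_rows(plan=[[[-0.84, 0, 0], [0, 0, 0], -0.2], [[-0.84, 0, 0], [0, 0, 0], -0.2], [[-0.84, 0, 0], [0, 0, 0], -0.2], [[-0.84, 0, 0], [0, 0, 0], -0.2], [[-0.84, 0, 0], [0, 0, 0], -0.2], [[0, 0, 0], [0, 0, -0.913], -0.2], [[0, 0, 0], [0, 0, -0.913], -0.2], [[0, 0, 0], [0, 0, -0.913], -0.2], [[0, 0, 0], [0, 0, -0.913], -0.2], [[0, 0, 0], [0, 0, -0.913], -0.2], [[0, 0, 0], [0, 0, -0.913], -0.2], [[0, 0, 0], [0, 0, -0.913], -0.2], [[0, 0, 0], [0, 0, -0.913], -0.2], [[0, 0, 0], [0, 0, 0], -0.2], [[0, 0, 0], [0, 0, 0], -0.2]])

```text
clock: 13.9
position: [0.5452, -0.1528, 0.1291]
tool_rot: [-3.141, -0.0, 2.618]
force: [0.1, 0.1, 0.7]
grip_width: 0.0513
finger_force: 0.0
```

```bash
python3 - <<'E'
from h import *
o=bot.observe(); print(o["qpos"].round(2))
f=grab_frame("wrist");P=wcloud(f);Z=P[...,2];px=f["pixels"].astype(int)
m=(px[...,0]>110)&(px[...,1]<80)&(np.hypot(P[...,0]-.546,P[...,1]+.1525)<.05)
print(m.sum(),np.nanmedian(P[m],0))
q=P[m&(Z>.06)&(Z<.075)]
if len(q)>20: print(cv2.minAreaRect((q[:,:2]*1000).astype(np.float32)))
E
```

```text
[ 0.17  0.58 -0.    1.86  0.    0.71  1.22]
1500 [ 0.54796608 -0.15214183  0.06803195]
((547.1273803710938, -151.85543823242188), (14.797749519348145, 46.18238830566406), 60.45018768310547)
```

play_rows(plan=[[[0, 0.04, 0.8], [0, 0, 0], -0.2], [[0, 0, 0.8], [0, 0, 0], -0.2], [[0, 0, 0.7], [0, 0, 0], -0.2], [[0, 0, 0.5], [0, 0, 0], -0.2], [[0, 0, 0.15], [0, 0, 0], -0.2], [[0, 0, 0], [0, 0, 0], 0.2], [[0, 0, 0], [0, 0, 0], 0.5], [[0, 0, 0], [0, 0, 0], 0.8], [[0, 0, 0], [0, 0, 0], 0.8], [[0, 0, 0], [0, 0, 0], 0.8], [[0, 0, 0], [0, 0, 0], 0.8]], newtons=60)

```text
clock: 15.32
position: [0.5458, -0.1524, 0.0563]
tool_rot: [-3.141, 0.001, 2.621]
force: [-3.1, -2.4, 7.2]
grip_width: 0.0151
finger_force: 58.7
```

Gripped. Now I turn clockwise, about 1.4 rad first.

play_rows(plan=[[[0, 0, 0], [0, 0, 0.7], 0.8], [[0, 0, 0], [0, 0, 0.7], 0.8], [[0, 0, 0], [0, 0, 0.7], 0.8], [[0, 0, 0], [0, 0, 0.7], 0.8], [[0, 0, 0], [0, 0, 0.7], 0.8], [[0, 0, 0], [0, 0, 0.7], 0.8], [[0, 0, 0], [0, 0, 0.7], 0.8], [[0, 0, 0], [0, 0, 0.7], 0.8], [[0, 0, 0], [0, 0, 0.7], 0.8], [[0, 0, 0], [0, 0, 0.7], 0.8], [[0, 0, 0], [0, 0, 0.7], 0.8], [[0, 0, 0], [0, 0, 0.7], 0.8], [[0, 0, 0], [0, 0, 0.7], 0.8], [[0, 0, 0], [0, 0, 0], 0.8]])

```text
clock: 17.08
position: [0.5468, -0.1522, 0.0563]
tool_rot: [3.139, 0.0, 1.256]
force: [2.3, -2.5, 6.0]
grip_width: 0.0147
finger_force: 58.9
```

```bash
cat > chk.py <<'E'
from h import *
o=bot.observe(); print(o["qpos"].round(2)[-1],o["moment"].round(3),o["force"].round(1),o["tool_rot"].round(3))
E
python3 chk.py
```

```text
0.24 [-0.562 -0.562 -0.004] [ 2.3 -2.5  6. ] [3.139 0.    1.256]
```

play_rows(plan=[[[0, 0, 0], [0, 0, 0.6], 0.8], [[0, 0, 0], [0, 0, 0.6], 0.8], [[0, 0, 0], [0, 0, 0.6], 0.8], [[0, 0, 0], [0, 0, 0.6], 0.8], [[0, 0, 0], [0, 0, 0], 0.8]])

```text
clock: 17.7
position: [0.5469, -0.1523, 0.0563]
tool_rot: [3.139, -0.001, 0.897]
force: [3.7, -2.3, 6.1]
grip_width: 0.0146
finger_force: 59.0
```

```bash
python3 chk.py
```

```text
-0.02 [-0.738 -0.778 -0.053] [ 3.7 -2.3  6.1] [ 3.139e+00 -1.000e-03  8.970e-01]
```

play_rows(plan=[[[0, 0, 0], [0, 0, 0.6], 0.8], [[0, 0, 0], [0, 0, 0.6], 0.8], [[0, 0, 0], [0, 0, 0.6], 0.8], [[0, 0, 0], [0, 0, 0], 0.8]])

```text
clock: 18.2
position: [0.5474, -0.1519, 0.0566]
tool_rot: [3.139, -0.001, 0.632]
force: [3.9, -2.4, 11.4]
grip_width: 0.0152
finger_force: 137.2
```

```bash
cat >> chk.py <<'E'
P=None
for n in ("top","side"):
    f=grab_frame(n);P=cloud(f);px=f["pixels"].astype(int)
    g=(px[...,1]>px[...,0]+30)&(px[...,1]>px[...,2]+30)&(np.hypot(P[...,0]-.5915,P[...,1]+.1503)<.02)
    print(n,g.sum(),np.nanmean(P[g],0).round(4) if g.any() else None, np.nanmax(P[g][:,2]) if g.any() else None)
E
python3 chk.py
```

```text
-0.21 [-0.639 -0.782  3.14 ] [ 3.9 -2.4 11.4] [ 3.139e+00 -1.000e-03  6.320e-01]
top 0 None None
side 4 [ 0.5923 -0.1474  0.0285] 0.030346840012747973
```

The moment has jumped to 3.1 N·m, so the knob is at its stop, and the pin top reads about 28 mm. I'll relax, release and look.

play_rows(plan=[[[0, 0, 0], [0, 0, -0.5], 0.8], [[0, 0, 0], [0, 0, 0], 0.8], [[0, 0, 0], [0, 0, 0], 0.3], [[0, 0, 0], [0, 0, 0], 0], [[0, 0, 0], [0, 0, 0], -0.2], [[0, 0, 0], [0, 0, 0], -0.2], [[0, 0, 0], [0, 0, 0], -0.2], [[0, 0, -0.5], [0, 0, 0], -0.2], [[0, 0, -1], [0, 0, 0], -0.2], [[0, 0, -1], [0, 0, 0], -0.2], [[0, 0, -1], [0, 0, 0], -0.2], [[0, 0, -1], [0, 0, 0], -0.2], [[-1, 0, -1], [0, 0, 0], -0.2], [[-1, 0, -1], [0, 0, 0], -0.2], [[-1, 0, 0], [0, 0, 0], -0.2], [[-1, 0, 0], [0, 0, 0], -0.2], [[-1, 0, 0], [0, 0, 0], -0.2], [[-1, 0, 0], [0, 0, 0], -0.2], [[0, 0, 0], [0, 0, 0], -0.2]])

```text
clock: 20.68
position: [0.4296, -0.2498, 0.2181]
tool_rot: [-3.141, 0.0, 0.699]
force: [-0.3, -0.5, 0.8]
grip_width: 0.0515
finger_force: 0.0
```

```bash
cat >> chk.py <<'E'
f=grab_frame("top");P=cloud(f);px=f["pixels"];Z=P[...,2]
for n,lo,hi in [("module",.033,.045),("jaw",.027,.036)]:
    for r in regions_of(n,"top")[:2]:
        q=P[r["mask"]&(Z>lo)&(Z<hi)]; print(n,r["box"],cv2.minAreaRect((q[:,:2]*1000).astype(np.float32)) if len(q)>9 else None)
s=grab_frame("side");c=s["R"]@np.array([.555,-.09,.02])+s["t"];K=s["camera_matrix"];u,v=(K@c/c[2])[:2].astype(int)
u=max(u,75);v=max(v,60)
a=cv2.resize(s["pixels"][v-60:v+60,u-75:u+75],(600,480),interpolation=cv2.INTER_CUBIC)
save("s9.png",a)
E
python3 chk.py
```

```text
-0.07 [ 0.011 -0.038 -0.034] [-0.3 -0.5  0.8] [-3.141  0.     0.699]
top 13 [ 0.5904 -0.1443  0.0263] 0.03336521868917708
side 11 [ 0.591  -0.1456  0.0294] 0.03166084332764352
module [291.9, 180.4, 303.8, 196.6] ((547.7979125976562, -43.97164535522461), (29.637357711791992, 38.09665298461914), 89.22340393066406)
jaw [301.7, 176.0, 311.4, 199.0] ((549.8842163085938, -67.05147552490234), (16.344295501708984, 62.1019172668457), 88.7613525390625)
jaw [290.7, 179.2, 303.7, 196.0] ((549.3709106445312, -43.593265533447266), (31.42005157470703, 43.69778060913086), 84.31934356689453)
```

View pics/s9.png

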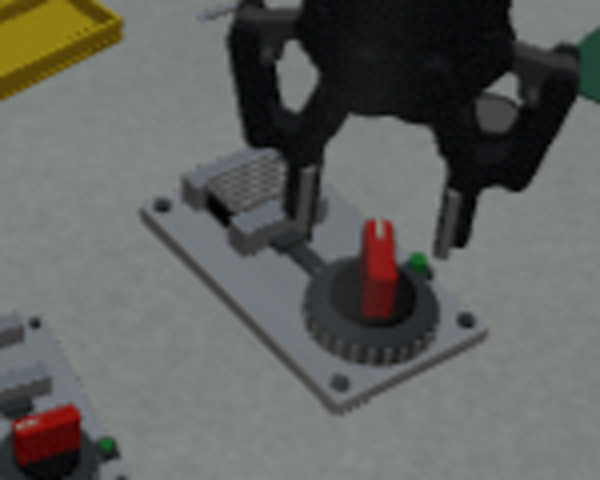

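The side crop shows the jaw closed on the finned module at (250,185), the knob turned, and the green pin standing up at (418,262). The gripper is clear, so I hand in.

```bash
python3 -c "
from workcell import bot
print(bot.job_done())"
```

```text
the job is handed in; nothing more can be done
None
```

I set the finned module in the fixture bed, fins up, turned the knob about 2 rad clockwise to its hard stop with the green pin up (the clamping force itself was not measured), and handed the job in at about 21 s; no verdict came back.

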